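# Load the reagent tray in order

## Task

Load the reagent tray in order: first stand the cartridge with one port fully home in the slot with one dot. Then take the two-port cartridge out of the storage stand by its broad sides, set it down upright on the bench and let go, take it again by its ends (the slots leave no room for fingers at the broad sides) and stand it fully home in the two-dot slot; last, stand the three-port cartridge in the three-dot slot. Keep the cartridges upright and leave the other things on the bench where they are.

Things in the scene. Friction and masses are not known exactly. Their poses are not given: they have to be found in the camera images.
- cartridge_1_center (a point): Centre (half-way up) of the loose white plastic cartridge with one port on top. Upright block, 58 mm long (its own x), 28 mm thick (y), 60 mm tall (z, up), 0.08 to 0.17 kg, same either way round; the lowest 5 mm are drawn in 3.5 mm all round. It starts standing free on the bench.
- cartridge_1: The same cartridge with one port; origin at the centre of its underside. The ports are dark rubber buttons 15 mm across and 3 mm high, in a row along its top, too low to grip.
- slot_1 (a point): Centre of the floor of the tray's slot 1, which has 1 raised black dot before its end facing the robot (leftmost slot seen from the robot). x runs along the slot, away from the robot; z up. Floor 6 mm above the bench. 36 mm wide between dividers, 64 mm long between low end lips.
- cartridge_2_center (a point): Centre (half-way up) of the loose white plastic cartridge with two ports on top. Upright block, 58 mm long (its own x), 28 mm thick (y), 60 mm tall (z, up), 0.08 to 0.17 kg, same either way round; the lowest 5 mm are drawn in 3.5 mm all round. It starts in the black stand, its length along the stand's x.
- cartridge_2: The same cartridge with two ports; origin at the centre of its underside. The ports are dark rubber buttons 15 mm across and 3 mm high, in a row along its top, too low to grip.
- slot_2 (a point): Centre of the floor of the tray's slot 2, which has 2 raised black dots before its end facing the robot (middle slot seen from the robot). x runs along the slot, away from the robot; z up. Floor 6 mm above the bench. 36 mm wide between dividers, 64 mm long between low end lips.
- cartridge_3_center (a point): Centre (half-way up) of the loose white plastic cartridge with three ports on top. Upright block, 58 mm long (its own x), 28 mm thick (y), 60 mm tall (z, up), 0.08 to 0.17 kg, same either way round; the lowest 5 mm are drawn in 3.5 mm all round. It starts standing free on the bench.
- cartridge_3: The same cartridge with three ports; origin at the centre of its underside. The ports are dark rubber buttons 15 mm across and 3 mm high, in a row along its top, too low to grip.
- slot_3 (a point): Centre of the floor of the tray's slot 3, which has 3 raised black dots before its end facing the robot (rightmost slot seen from the robot). x runs along the slot, away from the robot; z up. Floor 6 mm above the bench. 36 mm wide between dividers, 64 mm long between low end lips.
- tray: Loading tray, fixed; origin on the bench below slot 2, x along the slots, y towards slot 1. Slots 42 mm apart. Dividers 6 mm thick (top 20 mm: 3), 50 mm long, tops 76 mm above the bench (10 mm above a seated cartridge): no room for fingers at broad sides. End lips 5 mm thick, 10 mm above slot floor; above them both slot ends are open. Base x -64 to 50, y -74 to 74 mm.
- stand: Black stand, fixed; origin on the bench under its centre, x along the held cartridge. Base 94 x 52 mm, 8 mm thick; the cartridge stands on it. End walls (13 mm thick, 48 wide, tops 78 mm above bench) 2.5 mm from the cartridge's ends: it can be taken only by its broad sides, open but for lips 7 mm above the base, outer faces 43 mm apart.
- timer_b: Bystander: small white kitchen-style timer, 62 x 66 x 18 mm; loose, origin at the centre of its underside.
- beaker_b: Bystander: clear beaker, 60 mm across, 78 mm high; loose, origin at the centre of its underside.
- tape_b: Bystander: roll of white tape lying flat, 62 mm across, 20 mm high; loose, origin at the centre of its underside.
- petri_dish_b: Bystander: closed petri dish, 88 mm across, 15 mm high; loose, origin at the centre of its underside.

How it is judged:
On the way, in this order (a step that is already met when the one before it is completed fails the run):
1. the cartridge with one port stands home in slot 1, released (horizontal distance between cartridge_1_center and slot_1 below 0.008 m and z of cartridge_1_center in the frame of slot_1 between 0.024 and 0.034 m and angle between cartridge_1_center's own z axis and vertical below 0.08 rad and angle between the x axis of cartridge_1_center and the x axis of slot_1, either way round below 0.2 rad and contact force between the fingers and cartridge_1 below 0.1 N), for 0.2 s.
2. the cartridge with two ports stands upright on the bench, out of the stand, released (height (world z) of cartridge_2_center below 0.034 m and angle between cartridge_2_center's own z axis and vertical below 0.08 rad and horizontal distance between cartridge_2_center and stand above 0.04 m and contact force between the fingers and cartridge_2 below 0.1 N), for 0.2 s.
3. the cartridge with two ports stands home in slot 2, released (horizontal distance between cartridge_2_center and slot_2 below 0.008 m and z of cartridge_2_center in the frame of slot_2 between 0.024 and 0.034 m and angle between cartridge_2_center's own z axis and vertical below 0.08 rad and angle between the x axis of cartridge_2_center and the x axis of slot_2, either way round below 0.2 rad and contact force between the fingers and cartridge_2 below 0.1 N), for 0.2 s.
4. the cartridge with three ports stands home in slot 3, released (horizontal distance between cartridge_3_center and slot_3 below 0.008 m and z of cartridge_3_center in the frame of slot_3 between 0.024 and 0.034 m and angle between cartridge_3_center's own z axis and vertical below 0.08 rad and angle between the x axis of cartridge_3_center and the x axis of slot_3, either way round below 0.2 rad and contact force between the fingers and cartridge_3 below 0.1 N), for 0.2 s.
At the end, for the whole second after the job is handed in: Each cartridge stands at rest and released in the slot with as many dots as it has ports: centre within 8 mm of the slot's centre horizontally, bottom within 4 mm of the slot floor, upright within 0.08 rad, and along the slot within 0.2 rad (either way round) (all of step 1 and all of step 3 and all of step 4 and linear speed of each of cartridge_1, cartridge_2, cartridge_3 below 0.02 m/s); the robot touches nothing.
It fails at once if the timer, beaker, tape roll or petri dish is moved by more than 30 mm (distance of any of timer_b, beaker_b, tape_b, petri_dish_b from where it was at the start of the episode above 0.03 m).
It fails at once if a cartridge is tipped by more than 0.6 rad (angle between any of cartridge_1_center, cartridge_2_center, cartridge_3_center's own z axis and vertical above 0.6 rad).
It also fails if it takes over 72 s, if anything falls off the work surface, if the arm or the gripper's body presses on something with over 40 N, if the wrist force passes 120 N, or if a joint passes its speed limit or range.

## Robot

A 6-joint arm with a two-finger parallel gripper is mounted at the origin on a cart in front of the work surface, level with it; the furniture and walls round the work are solid. World frame = base frame: x ahead of the robot, y to its left, z up, the work surface at z = 0. Lengths are in m, angles in rad, forces in N, time in s.
With the tool pointing down it reaches from about 0.3 to 0.85 m from the base axis. Payload 4.2 kg.
Tool frame: the origin (TCP) lies where the fingers leave the gripper's body, on its centre line; the fingertips stand 78 mm ahead of it and the grasp point (between the pads) lies 60 mm ahead of it; z points along the fingers, y is the line along which they close (so a half turn about z gives the same grasp; the last joint's range is limited). The gripper opens to 91 mm and grips with 3 to 60 N. Pads are 32 mm wide; open, the fingers measure 118 mm over their backs; the gripper's body (76 mm by 178 mm) begins 60 mm behind the grasp point.
Start: joints at [-1.338, 0.32, 1.565, -0, 1.257, -0.02], TCP at [0.144, -0.557, 0.292] pointing down, gripper open.
Joint ranges: [-3.11, 3.11], [-0.84, 2.01], [0.21, 2.61], [-1.34, 4.49], [0.05, 2.63], [-2.56, 2.56]. Speed limits (rad/s): [2.57, 2.57, 3.14, 3.14, 3.14, 3.14].

## Interface

Orientations are given as a unit quaternion [x, y, z, w].
In Python, from bench import * gives the robot as it stands.
- The arm moves only by the tool move_arm, never from a script. Its argument "increments" is a list of rows, each a list of 5 numbers: the shift along the tool's x, y, z in cm, then the turn about the tool's z in rad, then the closure, from 0 (fully open) to 1 (shut). In form: [[tx, ty, tz, roll, claw], ...]. A call has 1 to 12 rows; each row shifts and turns the commanded pose from where the row before left it, along the tool's axes as they then stand; what a row does not reach is not made up. A row lasts 1/12 s, in which the tool goes at most 41.7 mm and 7.16 degrees, less where a joint would pass 70% of its speed; a pose out of reach is approached as far as the arm can. A call with a gripper value outside its range is refused whole. The fingers move at their own pace and stop on an object; "force" is the grip in N (left out, the last holds). Time passes only in rows, so rows that do not move let the fingers close. It gives the time, the measured TCP pose, the force, the opening and the grip force at its end, in the units of the state.
- read_state(): the state, without advancing time (a new reading comes with each control period).
- read_camera(name): name is "side" or "top" or "wrist"; returns a dict with "image" (480x640x3 uint8, blue, green, red), "fx", "fy", "cx", "cy" (pixels), "extrinsics" (4x4, takes a point from camera to world coordinates); the wrist camera has in their place "hand_eye" (4x4, takes a point from camera to tool coordinates, whose origin is the TCP and whose axes are the flange's). Camera axes: x right, y up, looking along -z (the intrinsics and any distortion apply to the point x, -y, -z); pixel columns grow to the right and rows downward; lengths in m; the calibration is good to about 2 mm. A picture is of the moment at which its call begins: read the wrist's pose just before it. There is no depth.
- close_job(): hands the job in; it is judged then, once.
The state is a dict: "clock": time; "joint_positions": joint angles; "dq": joint speeds; "effort": joint torques, N m; "eef_pos": TCP position; "ee_rot": TCP orientation; "contact_force": force on the tool from outside, world axes, zero at the start; "moment": the same for the moment, N m; "finger_gap": opening from 0.0 (shut) to 1.0 (fully open); "grasp_force": force on a finger pad.
Only numpy, scipy, OpenCV 4.12 (cv2) and the standard library are available. Lean on these libraries where they do the work, as an engineer would, in place of code of your own. Each camera call takes 0.05 s, during which the arm holds its last target. There are 200 camera calls.

## Working session

There is one attempt and no reset: what is moved stays moved. The work goes in short steps, Python scripts to look and compute and a tool call to move; the robot and the scene stay as the last step left them, time stands still between calls to the robot, and variables do not carry over. Pictures are saved under pics/ and viewed, at most 10 in all, crops included, and the job is handed in when it is done.

Besides the shell and the picture viewer there is one more tool, called after "Request:" as a command line: name --pt "numbers of a row" for each row, then --argument value for the rest. move_arm: Moves the arm, as the interface text tells. Its arguments: {"type":"object","properties":{"increments":{"type":"array"},"force":{"type":"number"}},"required":["increments"]}

```bash
mkdir -p pics
python3 - <<'E'
from bench import *
import cv2,numpy as np
s=read_state();print(s)
for n in ("top","side"):
    c=read_camera(n);cv2.imwrite(f"pics/{n}0.png",c["image"]);print({k:v for k,v in c.items() if k!="image"})
c=read_camera("wrist");print({k:v for k,v in c.items() if k!="image"})
E
```

```text
{'clock': 0.0, 'joint_positions': array([-1.33795009e+00,  3.20272677e-01,  1.56564874e+00,  3.69523833e-06,
        1.25742276e+00, -1.99966712e-02]), 'dq': array([-0.00073899,  0.00112858,  0.00068618,  0.00046013,  0.00018533,
       -0.00104396]), 'effort': array([ 6.22377265e-04, -4.12459445e+01, -2.31972259e+01,  7.29446299e-02,
        4.56104719e-02, -1.32793698e-04]), 'eef_pos': array([ 0.14375945, -0.55636043,  0.29144298]), 'ee_rot': array([ 9.92019137e-01,  1.26084356e-01, -9.12795113e-05, -8.70991612e-04]), 'contact_force': array([ 0.35882256,  0.51896276, -0.83232155]), 'moment': array([-0.01454621,  0.02632018,  0.05620775]), 'grasp_force': 0.0, 'finger_gap': 0.9965936671911976}
{'fx': 478.77907137253646, 'fy': 478.77907137253646, 'cx': 325.14104791738896, 'cy': 234.22324990472347, 'extrinsics': array([[-0.018528  ,  0.97347667, -0.22803484,  0.32628593],
       [-0.99980959, -0.01943608, -0.00173697, -0.03432254],
       [-0.00612301,  0.22795924,  0.97365142,  1.18621597],
       [ 0.        ,  0.        ,  0.        ,  1.        ]])}
{'fx': 591.2339592801687, 'fy': 591.2339592801687, 'cx': 317.3143984824584, 'cy': 223.6727368240194, 'extrinsics': array([[-0.92418659,  0.18671228, -0.33319315,  0.06925777],
       [-0.38182438, -0.43006886,  0.81807757,  1.23276962],
       [ 0.00944913,  0.88327759,  0.46875517,  0.75692152],
       [ 0.        ,  0.        ,  0.        ,  1.        ]])}
{'fx': 380.5624073832392, 'fy': 380.5624073832392, 'cx': 323.5496367682957, 'cy': 243.92331873612687, 'hand_eye': array([[ 9.37032035e-04,  9.66042352e-01,  2.58382073e-01,
         7.19676984e-02],
       [ 9.99999513e-01, -8.25307278e-04, -5.40864900e-04,
        -6.90437392e-04],
       [-3.09253795e-04,  2.58382454e-01, -9.66042655e-01,
        -9.26326717e-02],
       [ 0.00000000e+00,  0.00000000e+00,  0.00000000e+00,
         1.00000000e+00]])}
```

View pics/top0.png

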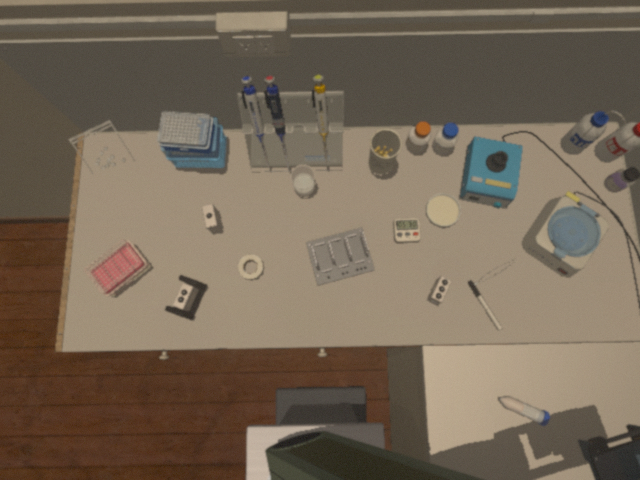

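View pics/side0.png

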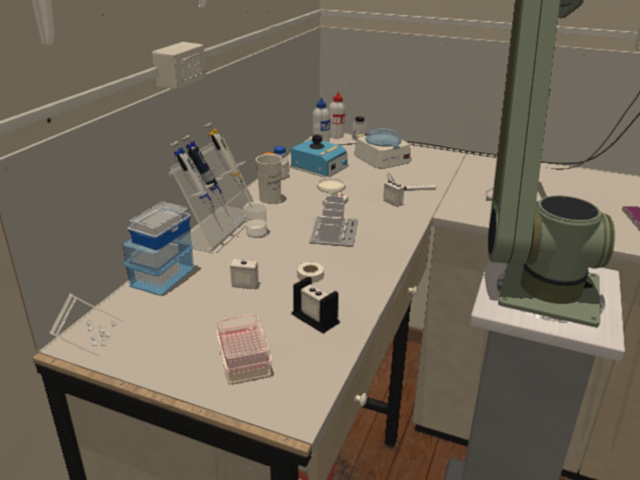

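Top view: cartridge 1 at about (210,217), stand with cartridge 2 at (187,297), cartridge 3 at (440,290), tray centre at (340,257). Tape is at (250,267), beaker (303,180), timer (407,230) and petri dish (442,210). The side view confirms this, and the stand is open at its broad sides.

```bash
cat > h.py <<'E'
from bench import *
import cv2,numpy as np
from scipy.spatial.transform import Rotation as R
def look(name,save=None):
    s=read_state(); c=read_camera(name)
    if name=="wrist":
        T=np.eye(4);T[:3,:3]=R.from_quat(s["ee_rot"]).as_matrix();T[:3,3]=s["eef_pos"];c["extrinsics"]=T@c["hand_eye"]
    if save: cv2.imwrite(f"pics/{save}.png",c["image"])
    c.update(s=s); return c
def w(c,px,z):
    E=c["extrinsics"];d=E[:3,:3]@np.array([(px[0]-c["cx"])/c["fx"],-(px[1]-c["cy"])/c["fy"],-1]);o=E[:3,3]
    return o+d*(z-o[2])/d[2]
def proj(c,P):
    E=c["extrinsics"];p=E[:3,:3].T@(np.asarray(P)-E[:3,3]);return np.array([c["cx"]+c["fx"]*p[0]/-p[2],c["cy"]-c["fy"]*p[1]/-p[2]])
def yaw(s): # world angle of tool x axis
    m=R.from_quat(s["ee_rot"]).as_matrix();return np.arctan2(m[1,0],m[0,0])
def rel(s,P,ax=None):
    """tool-frame shift (cm) from TCP to world point P; roll to bring tool y onto axis angle ax (mod pi)"""
    d=R.from_quat(s["ee_rot"]).as_matrix().T@(np.asarray(P)-s["eef_pos"])*100
    r=None
    if ax is not None:
        # pointing down: roll + turns world yaw by -roll ; tool y yaw = yaw(x)-pi/2
        r=-((ax-(yaw(s)-np.pi/2)+np.pi/2)%np.pi-np.pi/2)
    return d.round(2),r
E
python3 - <<'E'
from h import *
c=look("top")
for n,p,z in [("c1",(210,214),.06),("c2",(186,294),.068),("c3",(441,287),.06),("tray",(340,256),.01),("tape",(250,267),.02),("timer",(407,230),.018),("beaker",(303,180),.04),("petri",(442,210),.015)]:
    print(n,w(c,p,z).round(3))
im=c["image"]
o=[cv2.resize(im[y:y+75,x:x+100],(400,300),interpolation=cv2.INTER_CUBIC) for x,y in((160,185),(145,255),(390,250),(290,215))]
cv2.imwrite("pics/m.png",np.vstack([np.hstack(o[:2]),np.hstack(o[2:])]))
print(yaw(c["s"]))
E
```

```text
c1 [0.646 0.248 0.06 ]
c2 [0.451 0.295 0.068]
c3 [ 0.457 -0.302  0.06 ]
tray [ 0.545 -0.068  0.01 ]
tape [0.52  0.154 0.02 ]
timer [ 0.607 -0.238  0.018]
beaker [0.737 0.021 0.04 ]
petri [ 0.658 -0.33   0.015]
0.2527915174529496
```

View pics/m.png

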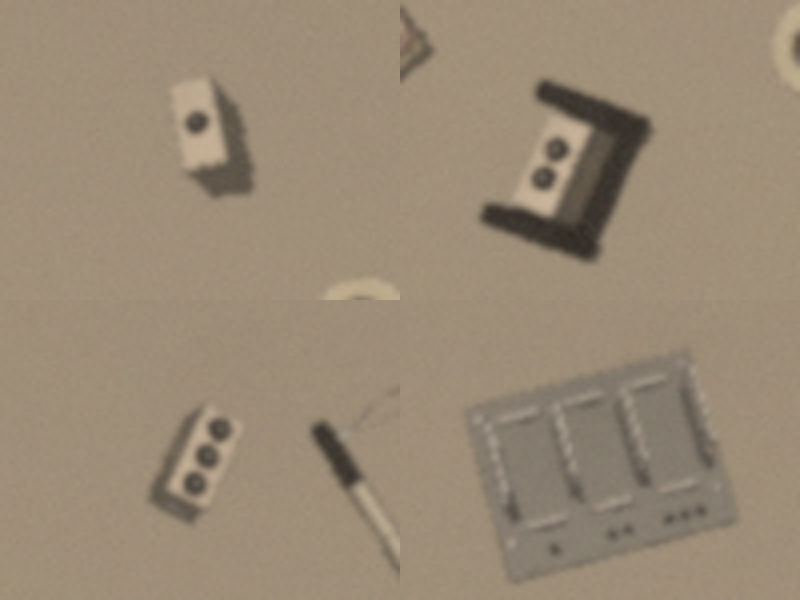

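The zoom shows the tray yawed about +0.26 rad and cartridge 1 about +0.2. Cartridges 2 and 3 are at about −0.43. The stand's dark end walls are at cartridge 2's ends. I'll go over the tray first for a close look.

Request:
move_arm --pt "3.2 -2.3 0.25 0 0" --pt "3.2 -2.3 0.25 0 0" --pt "3.2 -2.3 0.25 0 0" --pt "3.2 -2.3 0.25 0 0" --pt "3.2 -2.3 0.25 0 0" --pt "3.2 -2.3 0.25 0 0" --pt "3.2 -2.3 0.25 0 0" --pt "3.2 -2.3 0.25 0 0" --pt "3.2 -2.3 0.25 0 0" --pt "3.2 -2.3 0.25 0 0" --pt "3.2 -2.3 0.25 0 0" --pt "3.2 -2.3 0.25 0 0"

```text
clock: 1.2
eef_pos: [0.4474, -0.1917, 0.2622]
ee_rot: [0.992, 0.126, 0.0, 0.0]
contact_force: [0.6, -0.5, 0.5]
finger_gap: 1.001
grasp_force: 0.0
```

Request:
move_arm --pt "3.2 -2.3 0.25 0 0" --pt "3.2 -2.3 0.25 0 0" --pt "3.2 -2.3 0.25 0 0" --pt "3.2 -2.3 0.25 0 0" --pt "0 0 0 -0.12 0" --pt "0 0 0 -0.12 0" --pt "0 0 0 -0.12 0" --pt "0 0 0 -0.12 0" --pt "0 0 0 -0.12 0" --pt "0 0 0 -0.12 0" --pt "0 0 0 -0.12 0" --pt "0 0 0 -0.12 0"

```text
clock: 2.2
eef_pos: [0.5474, -0.0723, 0.252]
ee_rot: [0.82, 0.572, -0.0, -0.0]
contact_force: [0.4, 0.6, 0.3]
finger_gap: 0.999
grasp_force: 0.0
```

Request:
move_arm --pt "0 0 0 -0.12 0" --pt "0 0 0 -0.12 0" --pt "0 0 0 -0.12 0" --pt "0 0 0 -0.12 0" --pt "0 0 0 -0.12 0" --pt "0 0 0 0 0" --pt "0 0 0 0 0"

```text
clock: 2.78
eef_pos: [0.5474, -0.0724, 0.2521]
ee_rot: [0.618, 0.786, -0.0, -0.0]
contact_force: [0.6, -0.5, -0.2]
finger_gap: 1.0
grasp_force: 0.0
```

Run:
```python
from h import *
c=look("wrist","tray");s=c["s"];print(s["clock"],s["eef_pos"],yaw(s),s["joint_positions"].round(2))
```

```text
2.7833 [ 0.54743658 -0.07236766  0.25210644] 1.8097176894775804 [-0.15  0.31  1.68 -0.    1.15 -0.39]
```

View pics/tray.png

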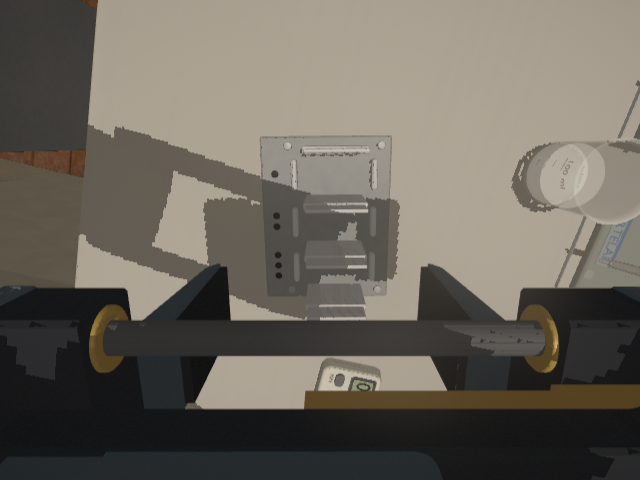

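Wrist view: tray corners at (261,137), (391,136), (386,296) and (267,297). Dots at (275,174) for slot 1, about (277,220) for slot 2 and about (278,265) for slot 3. I'll fit the tray pose.

```bash
cat > fit.py <<'E'
from h import *
from scipy.optimize import least_squares
def fit(c,L,px,g):
    L=np.array(L,float)
    def f(q):
        cs,sn=np.cos(q[2]),np.sin(q[2])
        return np.concatenate([proj(c,[q[0]+cs*a-sn*b,q[1]+sn*a+cs*b,z])-p for (a,b,z),p in zip(L,np.array(px,float))])
    r=least_squares(f,g);return r.x,r.fun.round(1)
E
python3 - <<'E'
from fit import *
c=look("wrist");s=c["s"]
q,r=fit(c,[(-.064,.074,.006),(.05,.074,.006),(.05,-.074,.006),(-.064,-.074,.006)],[(261,137),(391,136),(386,296),(267,297)],[.545,-.068,.26])
print("tray",q.round(4),r)
for n,y in((1,.042),(2,0),(3,-.042)): print(n,(q[0]-np.sin(q[2])*y).round(4),(q[1]+np.cos(q[2])*y).round(4))
print("to c1",rel(s,[.646,.248,.25],.2),"c1 hover from tool")
E
```

```text
tray [ 0.5548 -0.0661  0.2463] [-1.6 -0.4  1.4 -0.2  0.2  0.6  0.   0.3]
1 0.5446 -0.0254
2 0.5548 -0.0661
3 0.5651 -0.1069
to c1 (array([28.79, 17.16,  0.21]), np.float64(0.03920796255550263)) c1 hover from tool
```

Request:
move_arm --pt "2.6 1.9 0 0 0" --pt "2.6 1.9 0 0 0" --pt "2.6 1.9 0 0 0" --pt "2.6 1.9 0 0 0" --pt "2.6 1.9 0 0 0" --pt "2.6 1.9 0 0 0" --pt "2.6 1.9 0 0 0" --pt "2.6 1.9 0 0 0" --pt "2.6 1.9 0 0 0" --pt "0 0 0 0 0" --pt "0 0 0 0 0"

```text
clock: 3.8
eef_pos: [0.6575, 0.1973, 0.2514]
ee_rot: [0.616, 0.788, -0.0, -0.0]
contact_force: [0.3, -0.3, -0.4]
finger_gap: 0.998
grasp_force: 0.0
```

```bash
cat > seg.py <<'E'
from fit import *
def top(c,guess,z=.06,sz=(.058,.028),show=None):
    """find the white top face near the guess: bright blob, dilated silhouette clipped by top-plane window"""
    # rectified top-plane patch: 0.5 mm/px, 120 mm square
    n=240;k=.0005
    cor=[(-.06,.06),(.06,.06),(.06,-.06),(-.06,-.06)]
    src=np.float32([proj(c,[guess[0]+a,guess[1]+b,z]) for a,b in cor])
    H=cv2.getPerspectiveTransform(src,np.float32([(0,n),(0,0),(n,0),(n,n)][::1]))
    # map so that col=+y left? use: world x -> col, world y -> row up
    H=cv2.getPerspectiveTransform(src,np.float32([(0,0),(n,0),(n,n),(0,n)]))
    p=cv2.warpPerspective(c["image"],H,(n,n))
    if show: cv2.imwrite(f"pics/{show}.png",cv2.resize(p,None,fx=2,fy=2))
    return p   # col -> x = g+(-.06+col*k), row -> y = g+.06-row*k
E
python3 - <<'E'
from seg import *
c=look("wrist","c1");print(c["s"]["eef_pos"],c["s"]["clock"])
top(c,(.646,.248),show="c1r")
E
```

```text
[0.65753907 0.19725675 0.25142397] 3.8
```

View pics/c1r.png

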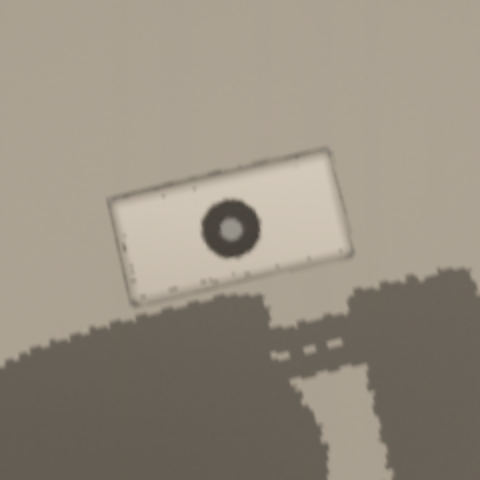

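The rectified top of cartridge 1 has corners (108,200), (328,149), (353,257) and (135,304), with the port at (231,228). That puts the centre at (0.6438, 0.2511), yaw 0.22. Next is the grasp by its ends.

Request:
move_arm --pt "2.8 0 0 0.02 0" --pt "2.75 0 0 0 0" --pt "0 0 3.5 0 0" --pt "0 0 3.5 0 0" --pt "0 0 3.5 0 0" --pt "0 0 2.8 0 0" --pt "0 0 1.5 0 0" --pt "0 0 0.5 0 0" --pt "0 0 0 0 0" --pt "0 0 0 0 0.25" --pt "0 0 0 0 0.3" --pt "0 0 0 0 0.36" --force 20

```text
clock: 4.85
eef_pos: [0.6455, 0.2498, 0.1012]
ee_rot: [0.625, 0.781, 0.001, 0.001]
contact_force: [-0.6, 1.4, 0.4]
finger_gap: 0.812
grasp_force: 0.0
```

Request:
move_arm --pt "0 0 0 0 0.5" --pt "0 0 0 0 0.5" --pt "0 0 0 0 0.5" --pt "0 0 0 0 0.5" --pt "0 0 0 0 0.5" --pt "0 0 0 0 0.5"

```text
clock: 5.35
eef_pos: [0.6449, 0.2499, 0.1]
ee_rot: [0.624, 0.781, 0.0, 0.0]
contact_force: [-1.0, 0.3, 5.2]
finger_gap: 0.631
grasp_force: 20.0
```

Request:
move_arm --pt "0 0 -1 0 0.5" --pt "0 0 -3 0 0.5" --pt "0 0 -3 0 0.5" --pt "0 0 -3 0 0.5" --pt "-3.1 -2 0 0 0.5" --pt "-3.1 -2 0 0 0.5" --pt "-3.1 -2 0 0 0.5" --pt "-3.1 -2 0 0 0.5" --pt "-3.1 -2 0 0 0.5" --pt "-3.1 -2 0 0 0.5" --pt "-3.1 -2 0 0 0.5" --pt "-2.9 -1.8 0 0 0.5"

```text
clock: 6.35
eef_pos: [0.5433, -0.0266, 0.1992]
ee_rot: [0.624, 0.781, -0.0, -0.0]
contact_force: [-0.2, 0.9, -0.6]
finger_gap: 0.633
grasp_force: 20.0
```

Request:
move_arm --pt "0 0 0 -0.025 0.5" --pt "0 0 0 0 0.5" --pt "0 0 0 0 0.5"

```text
clock: 6.6
eef_pos: [0.5449, -0.0248, 0.1994]
ee_rot: [0.615, 0.788, 0.0, 0.0]
contact_force: [0.2, 0.2, -1.0]
finger_gap: 0.637
grasp_force: 20.0
```

Run:
```python
from h import *
s=read_state();print(s["eef_pos"],yaw(s)-np.pi/2,s["finger_gap"],rel(s,[.5446,-.0254,.106],.246))
c=look("wrist","s1")
```

```text
[ 0.5449201  -0.02480666  0.19935074] 0.245909942351348 0.6365451969358521 (array([-0.05, -0.05,  9.34]), np.float64(-9.005764865199772e-05))
```

View pics/s1.png

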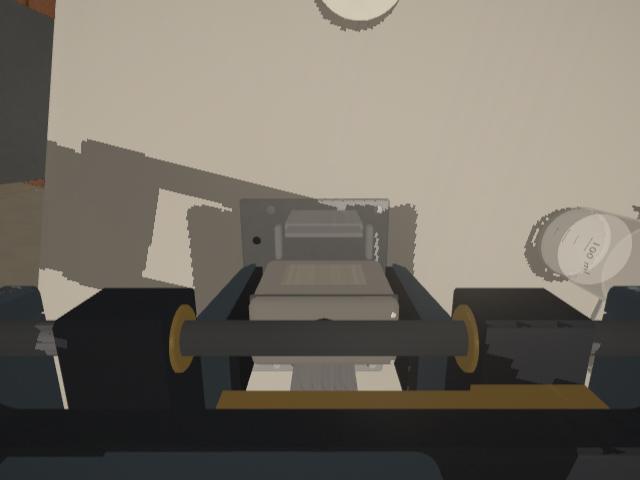

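Wrist view with cartridge 1 held: the tray's far corners are at (240,199) and (389,199), with slot 1's lips at x≈278 and 369. Quick check of the tray fit.

Run:
```python
from h import *
c=look("wrist");q=[.5548,-.0661,.2463]
def T(a,b,z): cs,sn=np.cos(q[2]),np.sin(q[2]); return [q[0]+cs*a-sn*b,q[1]+sn*a+cs*b,z]
for L in[(-.064,.074,.006),(.05,.074,.006),(-.0345,.052,.016),(.0345,.052,.016)]: print(proj(c,T(*L)).round(1))
```

```text
[238.6 200. ]
[389.7 200.3]
[277.  231.5]
[369.7 231.7]
```

The fit agrees within about 1 px, so lower it.

Request:
move_arm --pt "0 0 2.5 0 0.5" --pt "0 0 2.5 0 0.5" --pt "0 0 2 0 0.5" --pt "0 0 1 0 0.5" --pt "0 0 0.6 0 0.5" --pt "0 0 0.4 0 0.5" --pt "0 0 0.2 0 0.5" --pt "0 0 0 0 0.5" --pt "0 0 0 0 0.5"

```text
clock: 7.45
eef_pos: [0.5453, -0.0249, 0.1081]
ee_rot: [0.615, 0.789, 0.0, 0.001]
contact_force: [0.7, 0.6, -2.2]
finger_gap: 0.636
grasp_force: 20.0
```

Request:
move_arm --pt "0 0 0.1 0 0.5" --pt "0 0 0.1 0 0.5" --pt "0 0 0 0 0.5" --pt "0 0 0 0 0.2" --pt "0 0 0 0 0" --pt "0 0 0 0 0" --pt "0 0 0 0 0" --pt "0 0 0 0 0" --pt "0 0 0 0 0" --pt "0 0 0 0 0"

```text
clock: 8.28
eef_pos: [0.5447, -0.025, 0.1052]
ee_rot: [0.615, 0.789, -0.0, -0.0]
contact_force: [0.2, -0.4, -0.8]
finger_gap: 1.0
grasp_force: 0.0
```

Request:
move_arm --pt "0 0 -2 0 0" --pt "0 0 -4 0 0" --pt "0 0 -4 0 0" --pt "0 0 -4 0 0" --pt "3.8 0.3 -0.2 0 0" --pt "3.8 0.3 -0.2 0 0" --pt "3.8 0.3 -0.2 0 0" --pt "3.8 0.3 -0.2 0 0" --pt "3.8 0.3 -0.2 0 0" --pt "3.8 0.3 0 0 0" --pt "3.8 0.3 0 0 0" --pt "3.6 0.4 0 0 0"

```text
clock: 9.28
eef_pos: [0.4942, 0.2759, 0.2553]
ee_rot: [0.614, 0.789, -0.0, -0.0]
contact_force: [0.2, -0.5, -0.9]
finger_gap: 1.001
grasp_force: 0.0
```

Request:
move_arm --pt "0 0 0 -0.112 0" --pt "0 0 0 -0.112 0" --pt "0 0 0 -0.112 0" --pt "0 0 0 -0.112 0" --pt "0 0 0 -0.112 0" --pt "0 0 0 -0.112 0" --pt "0 0 0 -0.112 0" --pt "0 0 0 -0.112 0" --pt "0 0 0 0 0" --pt "0 0 0 0 0"

```text
clock: 10.12
eef_pos: [0.4951, 0.274, 0.2551]
ee_rot: [0.214, 0.977, -0.0, -0.0]
contact_force: [-0.3, 0.8, -0.2]
finger_gap: 0.998
grasp_force: 0.0
```

Run:
```python
from seg import *
c=look("wrist","c2");print(c["s"]["eef_pos"],c["s"]["clock"],yaw(c["s"]))
a=top(c,(.451,.295),z=.068,show="c2r")
b=top(look("top"),(.5446,-.0254),z=.066,show="s1r")
cv2.imwrite("pics/two.png",cv2.resize(np.hstack([a,b]),None,fx=1.6666667,fy=1.6666667))
```

```text
[0.49505009 0.27396972 0.25513127] 10.1167 2.7109049966512333
```

View pics/two.png

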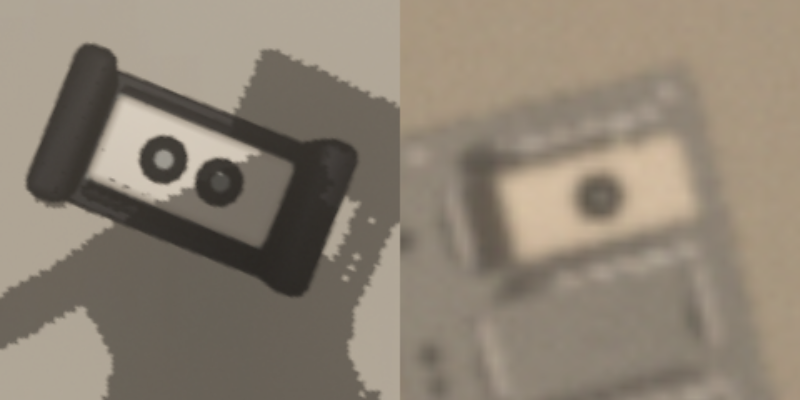

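Left panel: cartridge 2's ports are at (163,159) and (219,182), and its corners' mean is (190.5,170). Centre ≈ (0.448, 0.304), yaw ≈ −0.37. Right panel: cartridge 1 is seated in slot 1 with its port centred. Next I take cartridge 2 by its broad sides.

Request:
move_arm --pt "2.8 0.4 0 0 0" --pt "2.7 0.35 0 0 0" --pt "0 0 0 -0.064 0" --pt "0 0 3.5 0 0" --pt "0 0 3.5 0 0" --pt "0 0 3.5 0 0" --pt "0 0 2.5 0 0" --pt "0 0 1.2 0 0" --pt "0 0 0.5 0 0" --pt "0 0 0 0 0" --pt "0 0 0 0 0.4" --pt "0 0 0 0 0.55"

```text
clock: 11.22
eef_pos: [0.449, 0.3041, 0.1095]
ee_rot: [0.181, 0.983, 0.001, 0.001]
contact_force: [-0.7, 0.4, 0.1]
finger_gap: 0.885
grasp_force: 0.0
```

Request:
move_arm --pt "0 0 0 0 0.65" --pt "0 0 0 0 0.65" --pt "0 0 0 0 0.68" --pt "0 0 0 0 0.71" --pt "0 0 0 0 0.8" --pt "0 0 0 0 0.8" --pt "0 0 0 0 0.8" --pt "0 0 0 0 0.8"

```text
clock: 11.88
eef_pos: [0.4482, 0.3036, 0.1082]
ee_rot: [0.181, 0.983, -0.0, 0.0]
contact_force: [-0.1, 0.3, -0.4]
finger_gap: 0.301
grasp_force: 20.0
```

Request:
move_arm --pt "0 0 -0.5 0 0.8" --pt "0 0 -1.5 0 0.8" --pt "0 0 -2.5 0 0.8" --pt "0 0 -2.5 0 0.8" --pt "0 0 -2.5 0 0.8" --pt "-3.4 0.33 0 0 0.8" --pt "-3.4 0.33 0 0 0.8" --pt "-3.4 0.33 0 0 0.8" --pt "-3.4 0.33 0 0 0.8" --pt "-3.4 0.33 0 0 0.8" --pt "-3.4 0.33 0 0 0.8" --pt "0 0 0 0 0.8"

```text
clock: 12.88
eef_pos: [0.6514, 0.2472, 0.2025]
ee_rot: [0.183, 0.983, 0.0, 0.002]
contact_force: [1.1, -0.6, -2.0]
finger_gap: 0.304
grasp_force: 20.0
```

Request:
move_arm --pt "0 0 3 0 0.8" --pt "0 0 3 0 0.8" --pt "0 0 2 0 0.8" --pt "0 0 1 0 0.8" --pt "0 0 0.4 0 0.8" --pt "0 0 0 0 0.8" --pt "0 0 0 0 0.8" --pt "0 0 0 0 0.8"

```text
clock: 13.55
eef_pos: [0.6467, 0.25, 0.1111]
ee_rot: [0.181, 0.984, 0.001, 0.001]
contact_force: [0.5, 0.3, -1.4]
finger_gap: 0.306
grasp_force: 20.0
```

Request:
move_arm --pt "0 0 0.5 0 0.8" --pt "0 0 0.2 0 0.8" --pt "0 0 0.15 0 0.8" --pt "0 0 0 0 0.8" --pt "0 0 0 0 0.8" --pt "0 0 0 0 0.8"

```text
clock: 14.05
eef_pos: [0.646, 0.2495, 0.1008]
ee_rot: [0.181, 0.984, -0.0, 0.0]
contact_force: [0.3, 0.1, -1.3]
finger_gap: 0.305
grasp_force: 20.0
```

Request:
move_arm --pt "0 0 0.07 0 0.8" --pt "0 0 0 0 0.8" --pt "0 0 0 0 0.6" --pt "0 0 0 0 0.4" --pt "0 0 0 0 0" --pt "0 0 0 0 0" --pt "0 0 0 0 0" --pt "0 0 0 0 0" --pt "0 0 0 0 0" --pt "0 0 0 0 0"

```text
clock: 14.88
eef_pos: [0.6459, 0.2495, 0.1]
ee_rot: [0.181, 0.984, -0.0, 0.0]
contact_force: [-0.7, 0.4, -0.0]
finger_gap: 0.86
grasp_force: 0.0
```

Request:
move_arm --pt "0 0 -1.5 0 0" --pt "0 0 -3.5 0 0" --pt "0 0 -3.5 0 0" --pt "0 0 -3.5 0 0" --pt "0 0 -3 0 0" --pt "0 0 0 0.12 0" --pt "0 0 0 0.12 0" --pt "0 0 0 0.12 0" --pt "0 0 0 0.12 0" --pt "0 0 0 0.12 0" --pt "0 0 0 0.12 0" --pt "0 0 0 0.12 0"

```text
clock: 15.88
eef_pos: [0.6458, 0.2495, 0.25]
ee_rot: [0.569, 0.823, -0.0, -0.0]
contact_force: [0.5, -0.0, 0.8]
finger_gap: 1.003
grasp_force: 0.0
```

Request:
move_arm --pt "0 0 0 0.12 0" --pt "0 0 0 0.12 0" --pt "0 0 0 0.12 0" --pt "0 0 0 0.12 0" --pt "0 0 0 0.12 0" --pt "0 0 0 0.12 0" --pt "-2.5 0 0 0 0" --pt "-2.5 0 0 0 0" --pt "0 0 0 0 0" --pt "0 0 0 0 0"

```text
clock: 16.72
eef_pos: [0.6284, 0.2018, 0.2504]
ee_rot: [0.821, 0.571, 0.0, -0.0]
contact_force: [0.1, 0.7, 0.4]
finger_gap: 0.995
grasp_force: 0.0
```

Run:
```python
from seg import *
c=look("wrist");print(c["s"]["eef_pos"],c["s"]["clock"],yaw(c["s"]))
top(c,(.646,.2495),z=.06,show="c2b")
```

```text
[0.62844704 0.20184102 0.25038191] 16.7167 1.2162277884337909
```

View pics/c2b.png

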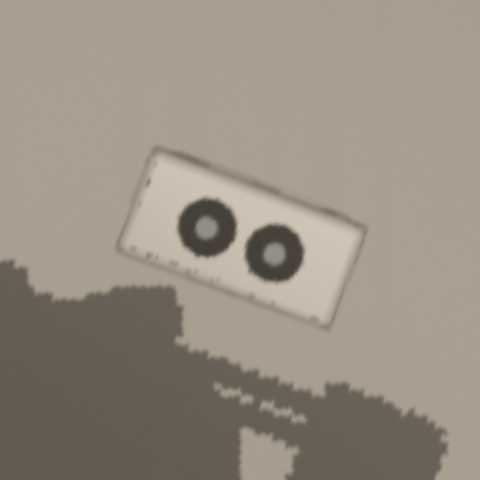

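Cartridge 2 stands upright on the bench with corners (155,147), (367,228), (328,328) and (117,248). Centre ≈ (0.646, 0.250), yaw −0.364. Regrasp by the ends.

Request:
move_arm --pt "2.6 0 0 0.01 0" --pt "2.5 0 0 0 0" --pt "0 0 3.5 0 0" --pt "0 0 3.5 0 0" --pt "0 0 3.5 0 0" --pt "0 0 2.8 0 0" --pt "0 0 1.2 0 0" --pt "0 0 0.5 0 0" --pt "0 0 0 0 0" --pt "0 0 0 0 0.25" --pt "0 0 0 0 0.3" --pt "0 0 0 0 0.36"

```text
clock: 17.77
eef_pos: [0.6475, 0.2508, 0.1022]
ee_rot: [0.823, 0.568, 0.002, 0.001]
contact_force: [0.3, -0.3, 0.4]
finger_gap: 0.808
grasp_force: 0.0
```

Request:
move_arm --pt "0 0 0 0 0.5" --pt "0 0 0 0 0.5" --pt "0 0 0 0 0.5" --pt "0 0 0 0 0.5" --pt "0 0 0 0 0.5" --pt "0 0 0 0 0.5"

```text
clock: 18.27
eef_pos: [0.6469, 0.2504, 0.1009]
ee_rot: [0.823, 0.568, 0.001, 0.0]
contact_force: [0.4, -0.1, 5.3]
finger_gap: 0.634
grasp_force: 20.0
```

Request:
move_arm --pt "0 0 -1 0 0.5" --pt "0 0 -3 0 0.5" --pt "0 0 -3 0 0.5" --pt "0 0 -3 0 0.5" --pt "0 0 0 -0.1 0.5" --pt "0 0 0 -0.1 0.5" --pt "0 0 0 -0.1 0.5" --pt "0 0 0 -0.1 0.5" --pt "0 0 0 -0.1 0.5" --pt "0 0 0 -0.1 0.5" --pt "0 0 0 -0.008 0.5" --pt "0 0 0 0 0.5"

```text
clock: 19.27
eef_pos: [0.6462, 0.2503, 0.1997]
ee_rot: [0.616, 0.788, -0.0, -0.0]
contact_force: [-0.3, -0.2, -2.7]
finger_gap: 0.631
grasp_force: 20.0
```

Request:
move_arm --pt "-3.16 -1.85 0 0 0.5" --pt "-3.16 -1.85 0 0 0.5" --pt "-3.16 -1.85 0 0 0.5" --pt "-3.16 -1.85 0 0 0.5" --pt "-3.16 -1.85 0 0 0.5" --pt "-3.16 -1.85 0 0 0.5" --pt "-3.16 -1.85 0 0 0.5" --pt "-3.16 -1.85 0 0 0.5" --pt "-3.16 -1.85 0 0 0.5" --pt "0 0 0 0 0.5" --pt "0 0 0 0 0.5" --pt "0 0 0 0 0.5"

```text
clock: 20.27
eef_pos: [0.5541, -0.0657, 0.2002]
ee_rot: [0.616, 0.788, 0.0, 0.0]
contact_force: [-0.2, 1.0, -2.0]
finger_gap: 0.632
grasp_force: 20.0
```

Run:
```python
from h import *
s=read_state();print(s["eef_pos"],yaw(s)-np.pi/2,s["finger_gap"],rel(s,[.5548,-.0661,.106],.246))
```

```text
[ 0.55410065 -0.06572801  0.20019171] 0.24294716304609643 0.6318211485275665 (array([-0.06,  0.05,  9.42]), np.float64(-0.0030528369539035705))
```

Request:
move_arm --pt "-0.06 0.05 2.5 0 0.5" --pt "0 0 2.5 0 0.5" --pt "0 0 2 0 0.5" --pt "0 0 1 0 0.5" --pt "0 0 0.6 0 0.5" --pt "0 0 0.4 0 0.5" --pt "0 0 0.2 0 0.5" --pt "0 0 0.1 0 0.5" --pt "0 0 0 0 0.5" --pt "0 0 0 0 0.5" --pt "0 0 0 0 0.5"

```text
clock: 21.18
eef_pos: [0.5549, -0.0665, 0.1077]
ee_rot: [0.615, 0.788, 0.0, 0.001]
contact_force: [0.4, -0.2, -1.2]
finger_gap: 0.636
grasp_force: 20.0
```

Request:
move_arm --pt "0 0 0.12 0 0.5" --pt "0 0 0 0 0.5" --pt "0 0 0 0 0.2" --pt "0 0 0 0 0" --pt "0 0 0 0 0" --pt "0 0 0 0 0" --pt "0 0 0 0 0" --pt "0 0 0 0 0" --pt "0 0 0 0 0" --pt "0 0 0 0 0" --pt "0 0 -2 0 0" --pt "0 0 -3 0 0"

```text
clock: 22.18
eef_pos: [0.5527, -0.0661, 0.1536]
ee_rot: [0.615, 0.788, -0.002, -0.003]
contact_force: [0.5, -0.5, -0.0]
finger_gap: 1.004
grasp_force: 0.0
```

Request:
move_arm --pt "0 0 -3.5 0 0" --pt "0 0 -3 0 0" --pt "0 0 -3 0 0" --pt "-3.05 -2.3 0 0 0" --pt "-3.05 -2.3 0 0 0" --pt "-3.05 -2.3 0 0 0" --pt "-3.05 -2.3 0 0 0" --pt "-3.05 -2.3 0 0 0" --pt "-3.05 -2.3 0 0 0" --pt "-3.05 -2.3 0 0 0" --pt "-3.05 -2.3 0 0 0" --pt "0 0 0 0.1 0"

```text
clock: 23.18
eef_pos: [0.4327, -0.3532, 0.2508]
ee_rot: [0.656, 0.754, -0.002, 0.001]
contact_force: [1.3, 0.1, 1.1]
finger_gap: 1.006
grasp_force: 0.0
```

Request:
move_arm --pt "0 0 0 0.1 0" --pt "0 0 0 0.1 0" --pt "0 0 0 0.1 0" --pt "0 0 0 0.1 0" --pt "0 0 0 0.1 0" --pt "0 0 0 0.09 0" --pt "0 0 0 0 0" --pt "0 0 0 0 0"

```text
clock: 23.85
eef_pos: [0.4351, -0.3476, 0.2508]
ee_rot: [0.845, 0.535, -0.0, -0.0]
contact_force: [-0.6, 0.1, 0.9]
finger_gap: 0.999
grasp_force: 0.0
```

Run:
```python
from seg import *
c=look("wrist");print(c["s"]["eef_pos"],c["s"]["clock"],yaw(c["s"]))
a=top(c,(.457,-.302),z=.06)
b=top(look("top"),(.5548,-.0661),z=.066)
cv2.imwrite("pics/two2.png",cv2.resize(np.hstack([a,b]),None,fx=1.6666667,fy=1.6666667))
```

```text
[ 0.43514318 -0.3476428   0.25079651] 23.85 1.1281727537407922
```

View pics/two2.png

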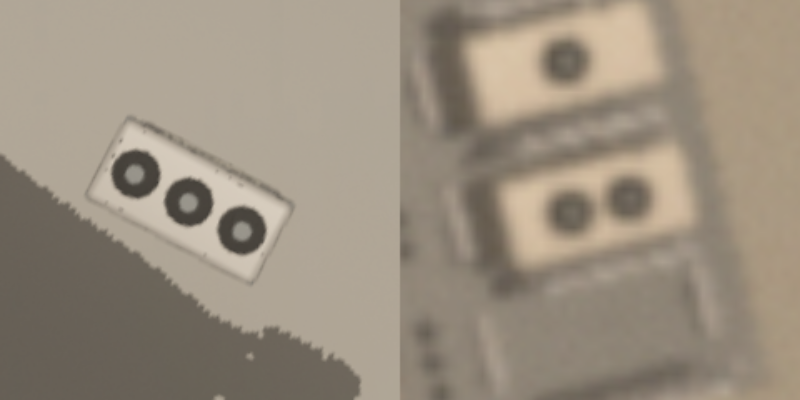

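Left: cartridge 3 has corners (129,117), (293,207), (252,284) and (87,195), giving centre (0.454, −0.3024), yaw −0.497. Right: cartridges 1 and 2 both sit properly in their slots. Now grasp cartridge 3.

Request:
move_arm --pt "2.5 -0.2 0 0.054 0" --pt "2.5 0 0 0 0" --pt "0 0 3.5 0 0" --pt "0 0 3.5 0 0" --pt "0 0 3.5 0 0" --pt "0 0 2.8 0 0" --pt "0 0 1.2 0 0" --pt "0 0 0.55 0 0" --pt "0 0 0 0 0" --pt "0 0 0 0 0.25" --pt "0 0 0 0 0.3" --pt "0 0 0 0 0.36"

```text
clock: 24.95
eef_pos: [0.4569, -0.3028, 0.1018]
ee_rot: [0.86, 0.511, 0.001, 0.001]
contact_force: [-0.2, -0.6, -0.7]
finger_gap: 0.815
grasp_force: 0.0
```

Request:
move_arm --pt "0 0 0 0 0.5" --pt "0 0 0 0 0.5" --pt "0 0 0 0 0.5" --pt "0 0 0 0 0.5" --pt "0 0 0 0 0.5" --pt "0 0 0 0 0.5"

```text
clock: 25.45
eef_pos: [0.4562, -0.3024, 0.101]
ee_rot: [0.86, 0.511, 0.0, 0.0]
contact_force: [-1.3, 1.0, 5.8]
finger_gap: 0.636
grasp_force: 20.0
```

Request:
move_arm --pt "0 0 -1 0 0.5" --pt "0 0 -3 0 0.5" --pt "0 0 -3 0 0.5" --pt "0 0 -3 0 0.5" --pt "0 0 0 -0.1 0.5" --pt "0 0 0 -0.1 0.5" --pt "0 0 0 -0.1 0.5" --pt "0 0 0 -0.1 0.5" --pt "0 0 0 -0.1 0.5" --pt "0 0 0 -0.1 0.5" --pt "0 0 0 -0.1 0.5" --pt "0 0 0 -0.04 0.5"

```text
clock: 26.45
eef_pos: [0.4561, -0.3023, 0.2006]
ee_rot: [0.615, 0.788, -0.0, 0.0]
contact_force: [-0.1, -0.6, -1.6]
finger_gap: 0.636
grasp_force: 20.0
```

Run:
```python
from h import *
s=read_state();print(s["eef_pos"],yaw(s)-np.pi/2,s["finger_gap"],rel(s,[.5651,-.1069,.1065],.246))
```

```text
[ 0.45607378 -0.30225851  0.20058799] 0.245019905867097 0.6362904670934412 (array([16.31, 15.32,  9.41]), np.float64(-0.0009800941329030088))
```

Request:
move_arm --pt "2.7 2.55 0 0 0.5" --pt "2.7 2.55 0 0 0.5" --pt "2.7 2.55 0 0 0.5" --pt "2.7 2.55 0 0 0.5" --pt "2.7 2.55 0 0 0.5" --pt "2.8 2.55 0 0 0.5" --pt "0 0 0 0 0.5" --pt "0 0 0 0 0.5" --pt "0 0 0 0 0.5"

```text
clock: 27.2
eef_pos: [0.5655, -0.1076, 0.2003]
ee_rot: [0.617, 0.787, -0.0, -0.0]
contact_force: [0.9, -0.0, -0.9]
finger_gap: 0.633
grasp_force: 20.0
```

Request:
move_arm --pt "0 0 2.5 0 0.5" --pt "0 0 2.5 0 0.5" --pt "0 0 2 0 0.5" --pt "0 0 1 0 0.5" --pt "0 0 0.6 0 0.5" --pt "0 0 0.4 0 0.5" --pt "0 0 0.2 0 0.5" --pt "0 0 0.1 0 0.5" --pt "0 0 0 0 0.5" --pt "0 0 0 0 0.5" --pt "0 0 0 0 0.5"

```text
clock: 28.12
eef_pos: [0.5662, -0.1075, 0.108]
ee_rot: [0.617, 0.787, 0.0, 0.001]
contact_force: [-0.5, 0.8, -1.7]
finger_gap: 0.636
grasp_force: 20.0
```

Request:
move_arm --pt "0 0 0.13 0 0.5" --pt "0 0 0 0 0.5" --pt "0 0 0 0 0.2" --pt "0 0 0 0 0" --pt "0 0 0 0 0" --pt "0 0 0 0 0" --pt "0 0 0 0 0" --pt "0 0 0 0 0" --pt "0 0 0 0 0" --pt "0 0 0 0 0" --pt "0 0 -2 0 0" --pt "0 0 -3 0 0"

```text
clock: 29.12
eef_pos: [0.564, -0.1072, 0.1538]
ee_rot: [0.617, 0.787, -0.002, -0.003]
contact_force: [0.2, -0.5, -0.2]
finger_gap: 0.999
grasp_force: 0.0
```

Request:
move_arm --pt "0 0 -3.5 0 0" --pt "0 0 -3 0 0" --pt "0 0 -3 0 0" --pt "-3 0 0 0 0" --pt "-3 0 0 0 0" --pt "-3 0 0 0 0" --pt "-3 0 0 0 0" --pt "-3 0 0 0 0" --pt "0 0 0 0 0" --pt "0 0 0 0 0" --pt "0 0 0 0 0"

```text
clock: 30.03
eef_pos: [0.6013, -0.2527, 0.2507]
ee_rot: [0.617, 0.787, 0.0, -0.001]
contact_force: [-0.1, -0.1, 0.3]
finger_gap: 1.001
grasp_force: 0.0
```

Run:
```python
from h import *
c=look("wrist","end");q=[.5548,-.0661,.2463]
for y in(.042,0,-.042):
    x,yy=q[0]-np.sin(q[2])*y,q[1]+np.cos(q[2])*y
    print(proj(c,[x,yy,.069]).round(0))
```

```text
[ 324. -141.]
[324. -57.]
[324.  19.]
```

View pics/end.png

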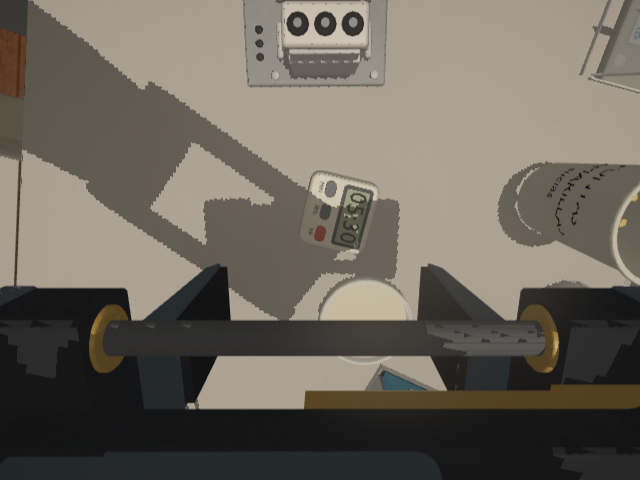

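Cartridge 3 is seated: its middle port is at (325,22), against an expected (324,19). It sits upright in the slot, and the bystanders look undisturbed. Hand in.

```bash
python3 -c "
from bench import *
print(close_job())"
```

```text
the job is handed in; nothing more can be done
None
```

All three cartridges are standing home in their matching slots, loaded in the required order; the job was handed in at about 30 s, and no verdict was returned.

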